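Fetch the magnifier from its revolving stand and hold it over the sherds

ROBOT

A 6-joint arm with a two-finger parallel gripper is mounted at the origin on the work surface. World frame = base frame: x ahead of the robot, y to its left, z up, the work surface at z = 0. Lengths are in m, angles in rad, forces in N, time in s.
With the tool pointing down it reaches from about 0.225 to 0.875 m from the base axis. Payload 3.4 kg.
Tool frame: the origin (TCP) lies at the centre of the arm's flange, where the gripper is bolted on; the fingertips stand manip.tcp_to_tips ahead of it and the grasp point (between the pads) lies 155 mm ahead of it (manip.tcp_to_tips is the distance from the TCP to the fingertips, in m); z points along the fingers, y is the line along which they close (so a half turn about z gives the same grasp; the last joint's range is limited). The gripper opens to 85 mm and grips with 20 to 120 N. Pads are 22 mm wide; open, the fingers measure 114 mm over their backs; the gripper's body (76 mm by 85 mm) begins 54 mm behind the grasp point. The pads swing forward as they close: fully open they stand 13 mm farther back than shut.
Start: joints at [-1.261, 0.276, 1.505, -0, 1.361, -0.121], TCP at [0.24, -0.522, 0.405] pointing down, gripper open.
Joint ranges: [-2.89, 2.89], [-0.75, 2.08], [0.22, 2.7], [-1.18, 4.32], [0.11, 2.71], [-2.7, 2.7]. Speed limits (rad/s): [2.57, 2.57, 3.14, 3.14, 3.14, 3.14].

INTERFACE

Orientations are given as a unit quaternion [w, x, y, z].
In Python, from rig import sensors, imaging, manip gives the robot as it stands. The module is installed in compiled form; this text tells all that it offers.
- The arm moves only by the tool jog_arm, never from a script. Its argument "plan" is a list of rows, each an object of numbers: "dx", "dy", "dz": the shift along the tool's x, y, z in mm; "ax", "ay", "az": the turn, a rotation vector about the tool's x, y, z in units of 6 degrees (1.0 is 6 degrees); "grip": the closure, from 0 (fully open) to 1 (shut). A call has 1 to 20 rows; each row shifts and turns the commanded pose from where the row before left it, along the tool's axes as they then stand; what a row does not reach is not made up. A row lasts 1/12 s, in which the tool goes at most 41.7 mm and 7.16 degrees, less where a joint would pass 70% of its speed; a pose out of reach is approached as far as the arm can. A call is refused whole if a number of a shift passes 41.7 or a number of a turn 1, either way. A call with a gripper value outside its range is refused whole. The fingers move at their own pace and stop on an object; "grip_force" is the grip in N (left out, the last holds). Time passes only in rows, so rows that do not move let the fingers close. It gives the time, the measured TCP pose, the force, the opening and the grip force at its end, in the units of the state.
- sensors.get_state(): the state, without advancing time (a new reading comes with each control period).
- imaging.get_image(name): name is "scene" or "side" or "wrist"; returns a dict with "image" (400x640x3 uint8, red, green, blue), "K" (3x3 intrinsics, pixels), "extrinsics" (4x4, takes a point from world to camera coordinates). Camera axes: x right, y up, looking along -z (the intrinsics and any distortion apply to the point x, -y, -z); pixel columns grow to the right and rows downward; lengths in m; the calibration is good to about 2 mm. A picture is of the moment at which its call begins. There is no depth.
- manip.sign_off(): hands the job in; it is judged then, once.
The state is a dict: "clock": time; "qpos": joint angles; "qd": joint speeds; "effort": joint torques, N m; "position": TCP position; "ee_rot": TCP orientation; "contact_force": force on the tool from outside, world axes, zero at the start; "moment": the same for the moment, N m; "width": finger opening in m; "gripper_force": force on a finger pad.
Only numpy, scipy, OpenCV 4.12 (cv2) and the standard library are available. Lean on these libraries where they do the work, as an engineer would, in place of code of your own. Each camera call takes 0.05 s, during which the arm holds its last target. There are 200 camera calls.

TASK

Turn the revolving stand a quarter turn counterclockwise (seen from above) until it meets its stop, with the magnifier still in its pocket. Then draw the magnifier out of the sloping pocket, turn it so that the lens lies level, and hold it over the middle of the carton of sherds, the lens about 20 cm above the table. Finish while holding it there, still and touching nothing but the gripper, with the stand left at its stop and the other things on the table left where they are.

Things in the scene. Friction and masses are not known exactly. Their poses are not given: they have to be found in the camera images.
- stand: the fixed black round foot of the revolving stand, 170 mm across, 18 mm high, set down somewhere right of the middle of the table. Origin: centre of its underside on the table; its x axis is the level direction in which the magnifier's handle points at the start (roughly to the robot's right).
- turntable (a joint): angle of the wooden disc (200 mm across, top 30 mm above the table) on the foot, rad: 0 at the start, 1.571 at the hard stop a quarter turn counterclockwise from above, where the magnifier's handle points roughly away from the robot. Friction of about 0.2 N m (2.5 N at the peg) holds it wherever it is left.
- axis (a point): point on the disc's turning axis (vertical), at the disc's top, 30 mm above the table.
- peg_top (a point): top centre of the upright steel peg on the disc, for turning it by, 14 mm in diameter, standing 55 mm out of the disc (top 85 mm above the table), 80 mm from the axis, opposite to the magnifier's handle; free space of about 45 mm between it and the pocket.
- pocket (a point): seat of the lens's middle in the wooden pocket: on the disc's axis, 90 mm above the table, turning with the disc. The pocket slopes 40 degrees: floor, 17 mm side walls, low end wall, and a cover strip over the lowest 20 mm of the lens frame, so draw the magnifier out along its handle at least 25 mm before lifting. Play 2 mm to each side wall, 3 mm under the strip.
- magnifier: rectangular hand magnifier, 0.08 to 0.17 kg: grey metal frame 76 mm wide, 56 mm along the handle, 10 mm thick; flat-sided pale wood handle 100 mm long, 18 mm wide (along y), 14 mm thick. Origin: middle of the lens. x: along the handle (spanning x = 28 to 128 mm), out of the pocket; z: square to the lens, upward. At the start x rises 40 degrees, z leans 40 degrees; level lens = z vertical.
- grip (a point): a good place to grip the handle, on its centre line, 80 mm from the middle of the lens; free all round (handle about 140 mm above the table there while in the pocket).
- tray: shallow open carton with sherds, 220 x 250 mm and 45 mm high, walls 5 mm, fixed, in the left half of the table. Origin: centre of its underside, at table height; x along the 220 mm side.
- tray_mid (a point): middle of the carton's inner floor, 5 mm above the table.
- sherd_c: loose potsherd, about 50 mm across and 7 mm thick, lying on the table between the robot, the stand and the carton; leave alone. Origin under it.
- sherd_a: loose terracotta sherd, about 40 mm, in the carton; leave alone.
- sherd_b: loose grey sherd, about 50 mm, in the carton; leave alone.
- jar: small closed jar, 52 mm across, 75 mm high, beyond the stand and the carton; leave alone. Origin under it.
- pick: small spatula 170 mm long lying on the table on the robot's right; leave alone.
- mug: white mug, 80 mm across, 90 mm high, beyond the carton; leave alone. Origin under it.
- flask: closed bottle, 66 mm across, 170 mm high, left of the carton; leave alone. Origin under it.
Not all that is in view belongs to the job. What is shaped like the magnifier but pink or yellow is not meant.

How it is judged:
On the way, in this order (a step that is already met when the one before it is completed fails the run):
1. the stand is turned to its stop with the magnifier still in its pocket (value of joint turntable above 1.48 rad and distance between magnifier and pocket below 0.015 m), for 0.2 s.
2. the magnifier is drawn clear of the pocket in the gripper (distance between magnifier and pocket above 0.09 m and height (world z) of magnifier above 0.1 m and contact force between the fingers and magnifier above 1 N), for 0.2 s.
At the end, for the whole second after the job is handed in: The gripper holds the magnifier, still (under 0.03 m/s), its lens within 50 mm (level distance) of the carton's middle, 150 to 260 mm above the table and level within 0.2 rad, touching neither stand nor carton; the stand is within about 0.12 rad of its stop (height (world z) of magnifier between 0.15 and 0.26 m and horizontal distance between magnifier and tray_mid below 0.05 m and angle between magnifier's own z axis and vertical below 0.2 rad and linear speed of magnifier below 0.03 m/s and angular speed of magnifier below 0.2 rad/s and contact force between the fingers and magnifier above 1 N and contact force between magnifier and stand below 0.1 N and contact force between magnifier and tray below 0.1 N and value of joint turntable above 1.45 rad); the arm keeps its last pose, push and grip.
It fails at once if another thing on the table is shifted by more than 30 mm (distance of any of sherd_a, sherd_b, sherd_c, jar, pick, mug, flask from where it was at the start of the episode above 0.03 m).
It also fails if it takes over 50 s, if anything falls off the work surface, if the arm or the gripper's body presses on something with over 40 N, if the wrist force passes 120 N, or if a joint passes its speed limit or range.

## Working session

There is one attempt and no reset: what is moved stays moved. The work goes in short steps, Python scripts to look and compute and a tool call to move; the robot and the scene stay as the last step left them, time stands still between calls to the robot, and variables do not carry over. Pictures are saved under pics/ and viewed, at most 10 in all, crops included, and the job is handed in when it is done.

Besides the shell and the picture viewer there is one more tool, called after "Emit:" by a JSON object that holds its "method" and its "body", one argument or row to a line. jog_arm: Moves the arm, as the interface text tells. Its arguments: {"type":"object","properties":{"plan":{"type":"array"},"grip_force":{"type":"number"}},"required":["plan"]}

```bash
mkdir -p pics
python3 - <<'E'
from rig import sensors, imaging, manip
import cv2,numpy as np
print(sensors.get_state(), manip.tcp_to_tips)
for n in ("scene","side"):
    d=imaging.get_image(n); cv2.imwrite(f"pics/{n}0.png",d["image"][:,:,::-1]); print(n,d["K"].tolist(),np.round(d["extrinsics"],4).tolist(),[k for k in d])
    np.savez(f"{n}0.npz",**{k:d[k] for k in("image","K","extrinsics")})
E
```

```text
{'clock': 0.0, 'qpos': array([-1.26103435e+00,  2.76569956e-01,  1.50615701e+00, -5.10956452e-06,
        1.36071635e+00, -1.20989551e-01]), 'qd': array([ 4.84352169e-04, -9.61891677e-04,  6.92103692e-04, -7.63879939e-05,
        1.16262736e-03, -3.89640559e-04]), 'effort': array([ 1.72419863e-03, -4.16768146e+01, -2.45802426e+01,  5.51805385e-05,
        1.08119583e-02, -2.30522289e-06]), 'position': array([ 0.2400223 , -0.52225386,  0.40384419]), 'ee_rot': array([-9.20977309e-04,  9.76895624e-01,  2.13714958e-01, -8.96959123e-05]), 'contact_force': array([ 0.79525749, -0.591967  , -0.15660007]), 'moment': array([-0.02746518, -0.0082738 , -0.02562639]), 'gripper_force': 0.0, 'width': 0.08521749641260547} 0.1734
scene [[490.36281121218633, 0.0, 312.978533521771], [0.0, 490.36281121218633, 198.3494706088351], [0.0, 0.0, 1.0]] [[0.1408, 0.99, 0.0087, -0.0449], [-0.8075, 0.1097, 0.5796, 0.3353], [0.5728, -0.0886, 0.8149, -1.9384], [0.0, 0.0, 0.0, 1.0]] ['image', 'K', 'extrinsics']
side [[447.1548821240443, 0.0, 319.94079532441583], [0.0, 447.1548821240443, 194.69577464455386], [0.0, 0.0, 1.0]] [[-0.7435, -0.6687, 0.0042, 0.3434], [0.4953, -0.5465, 0.6753, -0.3208], [-0.4493, 0.5042, 0.7375, -1.4846], [0.0, 0.0, 0.0, 1.0]] ['image', 'K', 'extrinsics']
```

View pics/scene0.png

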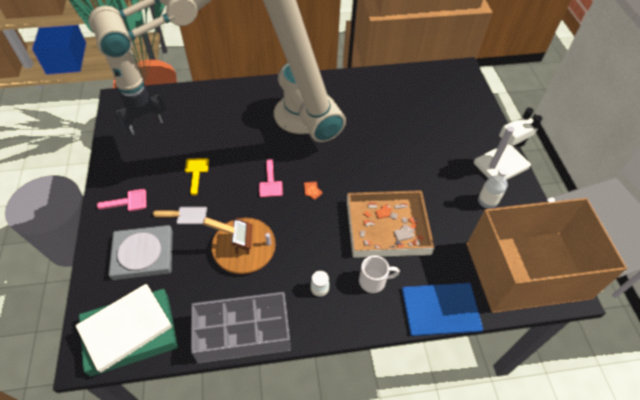

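View pics/side0.png

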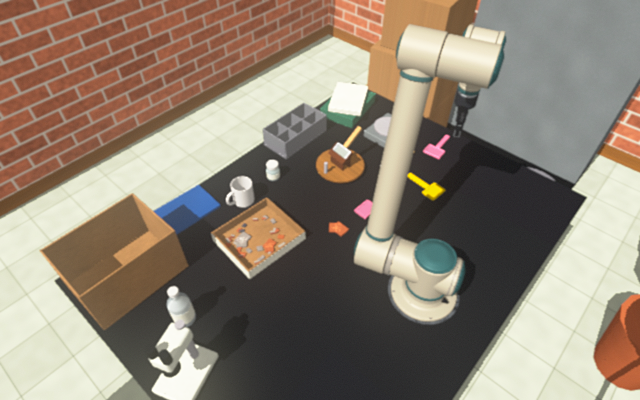

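Scene picture: stand disc around (243,246), with magnifier lens near (240,233) and its wooden handle pointing left to about (203,220). The peg is near (267,238), the carton around (390,224), and the spatula at (155–207,215). The magnifier-like things are two pink paddles at (125,200) and (270,180), a yellow one at (197,175), and the grey-framed one with a pale wood handle in the stand's pocket. That last one fits the description. I'll confirm it with enlarged crops.

Run:
```python
import cv2,numpy as np
a=np.load("scene0.npz")["image"][:,:,::-1]; b=np.load("side0.npz")["image"][:,:,::-1]
A=cv2.resize(a[195:285,145:285],None,fx=5.7,fy=5.7,interpolation=cv2.INTER_CUBIC)[:, :798]
cv2.imwrite("pics/c1.png",A[:513])
B=cv2.resize(b[115:195,305:405],None,fx=7.5,fy=7.5,interpolation=cv2.INTER_CUBIC)
cv2.imwrite("pics/c2.png",B)
```

```text
(no output)
```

View pics/c1.png

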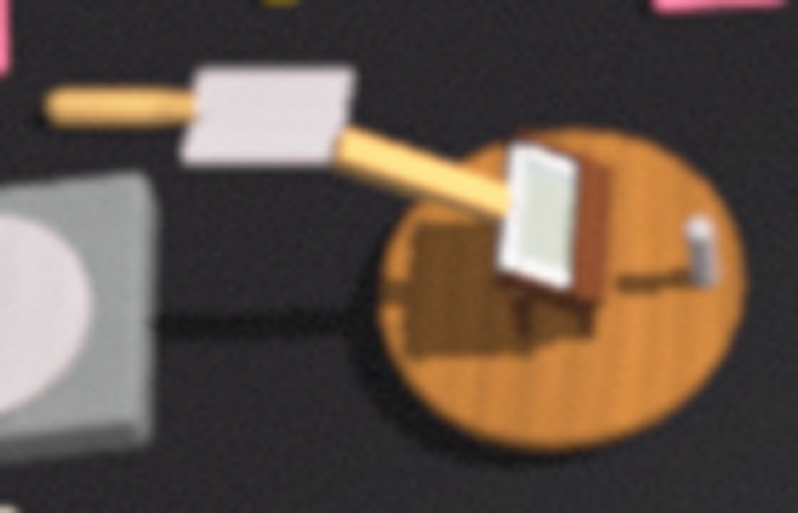

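View pics/c2.png

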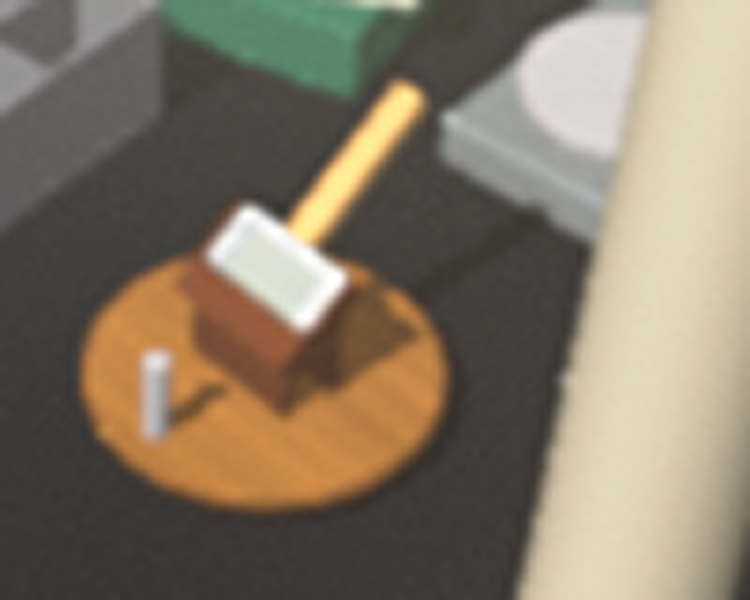

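The crops confirm it: grey frame in the brown pocket, with the handle end at scene (204.6,221) and side (359,127.5). Peg top is at scene (267.5,234) and side (326,162.5). Next I'll fit the stand's pose.

```bash
cat > h.py <<'E'
import numpy as np
from scipy.spatial.transform import Rotation as R
def load(n): return np.load(n+".npz")
def proj(d,P):
    P=np.atleast_2d(P); E=d["extrinsics"]; c=P@E[:3,:3].T+E[:3,3]
    q=np.c_[c[:,0],-c[:,1],-c[:,2]]@d["K"].T
    return q[:,:2]/q[:,2:]
def back(d,uv,z):
    E=d["extrinsics"]; o=-E[:3,:3].T@E[:3,3]
    v=np.linalg.inv(d["K"])@[uv[0],uv[1],1]; w=E[:3,:3].T@[v[0],-v[1],-v[2]]
    return o+w*(z-o[2])/w[2]
E
python3 - <<'E'
from h import *
from scipy.optimize import least_squares
s,b=load("scene0"),load("side0")
c1=lambda u,v:(np.array([u,v])+.5)/5.7-.5+[145,195]
c2=lambda u,v:(np.array([u,v])+.5)/7.5-.5+[305,115]
ca,sa=np.cos(np.radians(40)),np.sin(np.radians(40))
def pts(p):
    x,y,t=p; r=np.array([np.cos(t),np.sin(t),0]);C=np.array([x,y,0])
    peg=C-.08*r+[0,0,.085]
    X=ca*r+[0,0,sa]; Z=-sa*r+[0,0,ca]
    tip=C+[0,0,.09]+.128*X+.007*Z
    return peg,tip,C+[0,0,.03]
S={'peg':c1(699,222),'tip':c1(341,143),'cen':None}
def ext(d,C):
    a=np.linspace(0,2*np.pi,180); q=proj(d,C+.1*np.c_[np.cos(a),np.sin(a),0*a]); return np.array([q[:,0].min(),q[:,0].max(),q[:,1].min()])
def f(p):
    g,t,C=pts(p)
    e=[proj(s,g)[0]-c1(699,222),proj(b,g)[0]-c2(157,356),proj(s,t)[0]-c1(341,143),proj(b,t)[0]-c2(408,88),
     ext(s,C)-[c1(380,0)[0],c1(746,0)[0],c1(0,127)[1]], (ext(b,C)-[c2(80,0)[0],c2(450,0)[0],0])[:2]]
    return np.concatenate(e)
r=least_squares(f,[.45,-.2,-1.5],loss='soft_l1'); print(r.x,np.round(f(r.x),1)); print(pts(r.x))
for uv in [(348,194),(425,191),(432,247),(354,254)]: print('tray',back(s,uv,.045))
for uv in [(265,200),(306,233),(250,270),(213,238)]: print('trayside',back(b,uv,.045))
for n,uv in dict(sherdc=(313,189),jar=(320,293),pickR=(155,213),pickL=(207,220),scaleTR=(171,228),scaleBR=(171,270),bin=(195,308),bin2=(289,296),pink=(270,188),pinkend=(270,162),yel=(195,192),mug=(373,290)).items(): print(n,np.round(back(s,uv,0.0),3))
E
```

```text
[ 0.58130606 -0.26096706 -1.67639636] [ 0.2  0.9  1.1  0.5  1.5 -0.1 -0.  -0.5  0.4 -0.6  0.9  1.3  0.2]
(array([ 0.58973837, -0.1814127 ,  0.085     ]), array([ 0.57144508, -0.35400009,  0.17763913]), array([ 0.58130606, -0.26096706,  0.03      ]))
tray [0.44305906 0.10142876 0.045     ]
tray [0.46590926 0.36332265 0.045     ]
tray [0.6810148  0.32574151 0.045     ]
tray [0.6722095  0.07805022 0.045     ]
trayside [0.6539959  0.09825218 0.045     ]
trayside [0.43108046 0.1086778  0.045     ]
trayside [0.4632073 0.3461514 0.045    ]
trayside [0.65852965 0.34443034 0.045     ]
sherdc [ 0.373 -0.008  0.   ]
jar [ 0.767 -0.042  0.   ]
pickR [ 0.402 -0.552  0.   ]
pickL [ 0.454 -0.378 -0.   ]
scaleTR [ 0.469 -0.497 -0.   ]
scaleBR [ 0.626 -0.493  0.   ]
bin [ 0.764 -0.419  0.   ]
bin2 [ 0.764 -0.137  0.   ]
pink [ 0.349 -0.157  0.   ]
pinkend [ 0.231 -0.146  0.   ]
yel [ 0.331 -0.418 -0.   ]
mug [0.779 0.12  0.   ]
```

Emit:
{"method": "jog_arm", "body": {
  "plan": [
    {"az":-1,"grip":0.5},
    {"az":-1,"grip":0.5},
    {"az":-1,"grip":0.5},
    {"az":-1,"grip":0.5},
    {"az":-1,"grip":0.5},
    {"az":-1,"grip":0.5},
    {"az":-1,"grip":0.5},
    {"az":-1,"grip":0.5},
    {"az":-1,"grip":0.5},
    {"az":-0.9,"grip":0.5},
    {"dx":20,"dy":16,"grip":0.5},
    {"dx":29,"dy":24,"grip":0.5},
    {"dx":29,"dy":24,"grip":0.5},
    {"dx":29,"dy":24,"grip":0.5},
    {"dx":29,"dy":24,"grip":0.5},
    {"dx":29,"dy":24,"grip":0.5},
    {"dx":29,"dy":24,"grip":0.5},
    {"dx":29,"dy":24,"grip":0.5},
    {"dx":29,"dy":24,"grip":0.5},
    {"dx":29,"dy":24,"grip":0.5}
  ],
  "grip_force": 40
}}

```text
$.plan[0]: bad value
```

Emit:
{"method": "jog_arm", "body": {
  "plan": [
    {"dx":29,"dy":24,"grip":0.5},
    {"dx":29,"dy":24,"grip":0.5},
    {"dx":29,"dy":24,"grip":0.5},
    {"dx":8,"dy":8,"dz":20,"grip":0.5},
    {"dz":30,"grip":0.5},
    {"dz":30,"grip":0.5},
    {"grip":0.5},
    {"grip":0.5}
  ]
}}

```text
$.plan[0]: bad value
```

```bash
cat >> h.py <<'E'
def snap(n,f):
    from rig import imaging; import cv2
    d=imaging.get_image(n); cv2.imwrite(f"pics/{f}.png",d["image"][:,:,::-1]); np.savez(f"{f}.npz",**{k:d[k] for k in("image","K","extrinsics")}); return d
def st():
    from rig import sensors
    s=sensors.get_state(); w,x,y,z=s["ee_rot"]; M=R.from_quat([x,y,z,w]).as_matrix()
    print("t %.2f w %.4f gf %.1f"%(s["clock"],s["width"],s["gripper_force"]),"F",np.round(s["contact_force"],1)); print("q",np.round(s["qpos"],2)); print("p",np.round(s["position"],4),"R\n",np.round(M,3))
    return s["position"],M
E
python3 - <<'E'
from h import *
st(); d=snap("wrist","w1"); print(np.round(proj(d,[[.5897,-.1814,.085],[.5813,-.261,.03]]),1))
E
```

```text
t 0.10 w 0.0853 gf 0.0 F [0.5 0.2 0.1]
q [-1.26  0.28  1.51 -0.    1.36 -0.12]
p [ 0.24   -0.5223  0.4039] R
 [[ 0.909  0.418 -0.001]
 [ 0.418 -0.909  0.002]
 [ 0.    -0.002 -1.   ]]
[[  15.3 -653.1]
 [ 191.6 -389.3]]
```

View pics/w1.png

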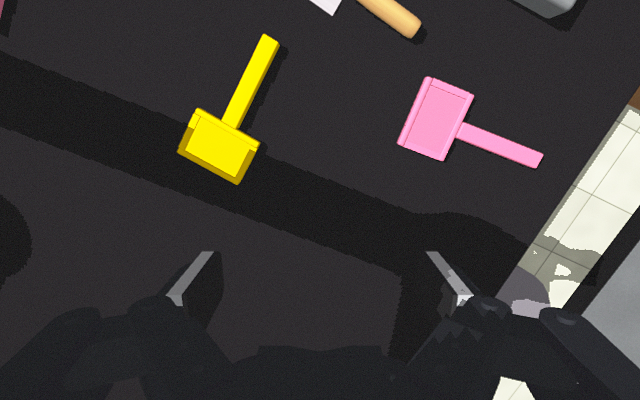

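The wrist view shows only the yellow (220,130) and pink (440,120) decoys, because both moves were refused and the arm hasn't moved. Rows probably need every field, so I'll test a single full row.

Emit:
{"method": "jog_arm", "body": {
  "plan": [
    {"dx":0,"dy":0,"dz":0,"ax":0,"ay":0,"az":-1,"grip":0.5}
  ],
  "grip_force": 40
}}

```text
clock: 0.23
position: [0.2401, -0.5224, 0.4042]
ee_rot: [-0.001, 0.964, 0.265, -0.0]
contact_force: [-0.6, 0.1, 0.3]
width: 0.0755
gripper_force: 0.0
```

Emit:
{"method": "jog_arm", "body": {
  "plan": [
    {"dx":0,"dy":0,"dz":0,"ax":0,"ay":0,"az":-1,"grip":0.5},
    {"dx":0,"dy":0,"dz":0,"ax":0,"ay":0,"az":-1,"grip":0.5},
    {"dx":0,"dy":0,"dz":0,"ax":0,"ay":0,"az":-1,"grip":0.5},
    {"dx":0,"dy":0,"dz":0,"ax":0,"ay":0,"az":-1,"grip":0.5},
    {"dx":0,"dy":0,"dz":0,"ax":0,"ay":0,"az":-1,"grip":0.5},
    {"dx":0,"dy":0,"dz":0,"ax":0,"ay":0,"az":-1,"grip":0.5},
    {"dx":0,"dy":0,"dz":0,"ax":0,"ay":0,"az":-1,"grip":0.5},
    {"dx":0,"dy":0,"dz":0,"ax":0,"ay":0,"az":-1,"grip":0.5},
    {"dx":0,"dy":0,"dz":0,"ax":0,"ay":0,"az":-0.9,"grip":0.5},
    {"dx":20,"dy":16,"dz":0,"ax":0,"ay":0,"az":0,"grip":0.5},
    {"dx":29,"dy":24,"dz":0,"ax":0,"ay":0,"az":0,"grip":0.5},
    {"dx":29,"dy":24,"dz":0,"ax":0,"ay":0,"az":0,"grip":0.5},
    {"dx":29,"dy":24,"dz":0,"ax":0,"ay":0,"az":0,"grip":0.5},
    {"dx":29,"dy":24,"dz":0,"ax":0,"ay":0,"az":0,"grip":0.5},
    {"dx":29,"dy":24,"dz":0,"ax":0,"ay":0,"az":0,"grip":0.5},
    {"dx":29,"dy":24,"dz":0,"ax":0,"ay":0,"az":0,"grip":0.5},
    {"dx":29,"dy":24,"dz":0,"ax":0,"ay":0,"az":0,"grip":0.5},
    {"dx":29,"dy":24,"dz":0,"ax":0,"ay":0,"az":0,"grip":0.5},
    {"dx":29,"dy":24,"dz":0,"ax":0,"ay":0,"az":0,"grip":0.5}
  ]
}}

```text
clock: 1.82
position: [0.5008, -0.2653, 0.4045]
ee_rot: [-0.0, 0.743, 0.67, -0.0]
contact_force: [-0.3, -1.1, 0.7]
width: 0.0425
gripper_force: 0.0
```

Emit:
{"method": "jog_arm", "body": {
  "plan": [
    {"dx":29,"dy":24,"dz":0,"ax":0,"ay":0,"az":0,"grip":0.5},
    {"dx":29,"dy":24,"dz":0,"ax":0,"ay":0,"az":0,"grip":0.5},
    {"dx":29,"dy":24,"dz":0,"ax":0,"ay":0,"az":0,"grip":0.5},
    {"dx":8,"dy":8,"dz":20,"ax":0,"ay":0,"az":0,"grip":0.5},
    {"dx":0,"dy":0,"dz":30,"ax":0,"ay":0,"az":0,"grip":0.5},
    {"dx":0,"dy":0,"dz":30,"ax":0,"ay":0,"az":0,"grip":0.5},
    {"dx":0,"dy":0,"dz":0,"ax":0,"ay":0,"az":0,"grip":0.5},
    {"dx":0,"dy":0,"dz":0,"ax":0,"ay":0,"az":0,"grip":0.5}
  ]
}}

```text
clock: 2.48
position: [0.5888, -0.1803, 0.3231]
ee_rot: [-0.002, 0.743, 0.67, -0.001]
contact_force: [-0.6, -0.1, 1.4]
width: 0.0425
gripper_force: 0.0
```

Run:
```python
from h import *
st(); d=snap("wrist","w2"); print(np.round(proj(d,[[.5897,-.1814,.085],[.5813,-.261,.03]]),1))
```

```text
t 2.48 w 0.0425 gf 0.0 F [-0.6 -0.1  1.4]
q [-0.41  0.39  1.54 -0.    1.22 -0.31]
p [ 0.5888 -0.1803  0.3231] R
 [[ 0.103  0.995 -0.004]
 [ 0.995 -0.103  0.002]
 [ 0.001 -0.004 -1.   ]]
[[323.1 217.6]
 [322.2 282.1]]
```

View pics/w2.png

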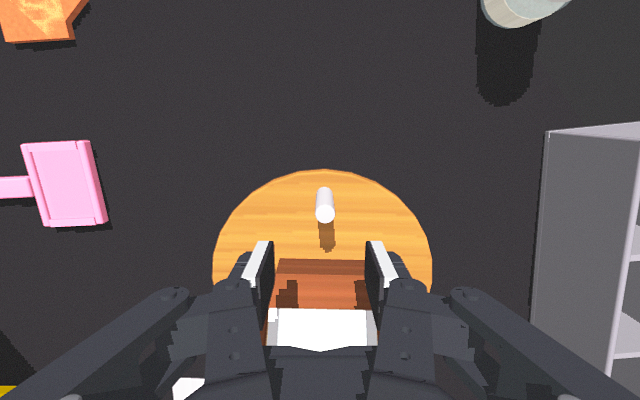

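Wrist view: the peg top is at (325.5,212) and the disc spans columns 212–432 with its top edge at row 169. The predicted peg was (323,217.6), so I'll refine the stand's pose.

Run:
```python
from h import *
from scipy.optimize import least_squares
w=load("w2"); print(w["K"][0,0], back(w,(325.5,212),.085))
a=np.linspace(0,2*np.pi,360)
def f(c):
    q=proj(w,np.c_[c[0]+.1*np.cos(a),c[1]+.1*np.sin(a),0*a+.03]); return np.array([q[:,0].min()-212,q[:,0].max()-432,q[:,1].min()-169])
r=least_squares(f,[.58,-.26]); print(r.x,f(r.x))
```

```text
324.4676985912037 [ 0.59172581 -0.17761044  0.085     ]
[ 0.58129397 -0.25763045] [-1.27395886  1.26533112  0.2158787 ]
```

Emit:
{"method": "jog_arm", "body": {
  "plan": [
    {"dx":1.5,"dy":2,"dz":20,"ax":0,"ay":0,"az":0,"grip":0.5},
    {"dx":0,"dy":0,"dz":22,"ax":0,"ay":0,"az":0,"grip":0.5},
    {"dx":0,"dy":0,"dz":22,"ax":0,"ay":0,"az":0,"grip":0.5},
    {"dx":0,"dy":0,"dz":22,"ax":0,"ay":0,"az":0,"grip":0.5},
    {"dx":0,"dy":0,"dz":20,"ax":0,"ay":0,"az":0,"grip":0.5},
    {"dx":0,"dy":0,"dz":0,"ax":0,"ay":0,"az":0,"grip":0.75},
    {"dx":0,"dy":0,"dz":0,"ax":0,"ay":0,"az":0,"grip":0.75},
    {"dx":0,"dy":0,"dz":0,"ax":0,"ay":0,"az":0,"grip":0.75}
  ]
}}

```text
clock: 3.2
position: [0.5924, -0.1801, 0.2212]
ee_rot: [0.002, 0.743, 0.67, 0.001]
contact_force: [0.3, 0.7, -0.2]
width: 0.0215
gripper_force: 0.0
```

Run:
```python
from h import *
st()
# arc: per-row chord in the tool's frame
import numpy as np
C=np.array([.582,-.259]); 
for st_ in (6,):
    h=np.radians(st_)/2; print("radial,tangential per row mm",-160*np.sin(h)*np.sin(h),160*np.sin(h)*np.cos(h))
```

```text
t 3.20 w 0.0215 gf 0.0 F [ 0.3  0.7 -0.2]
q [-0.41  0.49  1.66 -0.    0.99 -0.3 ]
p [ 0.5924 -0.1801  0.2212] R
 [[ 0.104  0.995  0.004]
 [ 0.995 -0.104 -0.002]
 [-0.001  0.004 -1.   ]]
radial,tangential per row mm -0.4382483705381331 8.362277061412279
```

Emit:
{"method": "jog_arm", "body": {
  "plan": [
    {"dx":-0.1,"dy":-4.2,"dz":0,"ax":0,"ay":0,"az":-0.5,"grip":0.75},
    {"dx":-0.1,"dy":-4.2,"dz":0,"ax":0,"ay":0,"az":-0.5,"grip":0.75},
    {"dx":-0.2,"dy":-5.6,"dz":0,"ax":0,"ay":0,"az":-0.667,"grip":0.75},
    {"dx":-0.2,"dy":-5.6,"dz":0,"ax":0,"ay":0,"az":-0.667,"grip":0.75},
    {"dx":-0.2,"dy":-5.6,"dz":0,"ax":0,"ay":0,"az":-0.667,"grip":0.75},
    {"dx":-0.2,"dy":-5.6,"dz":0,"ax":0,"ay":0,"az":-0.667,"grip":0.75},
    {"dx":-0.2,"dy":-5.6,"dz":0,"ax":0,"ay":0,"az":-0.667,"grip":0.75},
    {"dx":-0.2,"dy":-5.6,"dz":0,"ax":0,"ay":0,"az":-0.667,"grip":0.75},
    {"dx":-0.2,"dy":-5.6,"dz":0,"ax":0,"ay":0,"az":-0.667,"grip":0.75},
    {"dx":-0.2,"dy":-5.6,"dz":0,"ax":0,"ay":0,"az":-0.667,"grip":0.75}
  ]
}}

```text
clock: 4.03
position: [0.5416, -0.1909, 0.2215]
ee_rot: [0.003, 0.483, 0.876, 0.001]
contact_force: [1.8, 4.0, 0.3]
width: 0.0215
gripper_force: 1.8
```

Run:
```python
from h import *
p,M=st(); g=p+.155*M[:,2]; d=g[:2]-[.582,-.259]; print(np.linalg.norm(d),np.degrees(np.arctan2(d[1],d[0])), np.degrees(np.arctan2(M[1,0],M[0,0])))
d=snap("wrist","w3");
```

```text
t 4.03 w 0.0215 gf 1.8 F [1.8 4.  0.3]
q [-0.46  0.43  1.77  0.    0.94 -1.03]
p [ 0.5416 -0.1909  0.2215] R
 [[-0.534  0.846  0.006]
 [ 0.846  0.534 -0.   ]
 [-0.003  0.005 -1.   ]]
0.07864955032319346 120.12466156254877 122.25177502733685
```

View pics/w3.png

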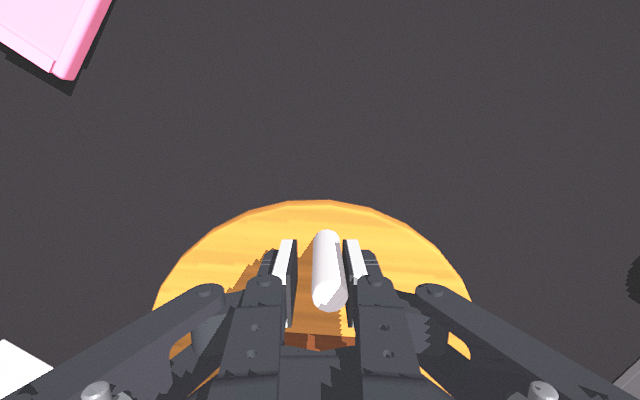

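The peg (330,265) sits between the fingers, touching the right one, and the turning works at about 4 N. Continuing.

Emit:
{"method": "jog_arm", "body": {
  "plan": [
    {"dx":0,"dy":-5.6,"dz":0,"ax":0,"ay":0,"az":-0.667,"grip":0.75},
    {"dx":0,"dy":-5.6,"dz":0,"ax":0,"ay":0,"az":-0.667,"grip":0.75},
    {"dx":-0.1,"dy":-5.6,"dz":0,"ax":0,"ay":0,"az":-0.667,"grip":0.75},
    {"dx":-0.2,"dy":-5.6,"dz":0,"ax":0,"ay":0,"az":-0.667,"grip":0.75},
    {"dx":-0.2,"dy":-5.6,"dz":0,"ax":0,"ay":0,"az":-0.667,"grip":0.75},
    {"dx":-0.2,"dy":-5.6,"dz":0,"ax":0,"ay":0,"az":-0.667,"grip":0.75},
    {"dx":-0.2,"dy":-5.6,"dz":0,"ax":0,"ay":0,"az":-0.667,"grip":0.75},
    {"dx":-0.2,"dy":-5.6,"dz":0,"ax":0,"ay":0,"az":-0.667,"grip":0.75},
    {"dx":-0.2,"dy":-5.6,"dz":0,"ax":0,"ay":0,"az":-0.667,"grip":0.75},
    {"dx":-0.2,"dy":-5.6,"dz":0,"ax":0,"ay":0,"az":-0.667,"grip":0.75},
    {"dx":-0.2,"dy":-5.6,"dz":0,"ax":0,"ay":0,"az":-0.667,"grip":0.75},
    {"dx":0,"dy":-2.8,"dz":0,"ax":0,"ay":0,"az":-0.333,"grip":0.75},
    {"dx":0,"dy":-2.8,"dz":0,"ax":0,"ay":0,"az":-0.333,"grip":0.75}
  ]
}}

```text
clock: 5.17
position: [0.5042, -0.2451, 0.2209]
ee_rot: [0.001, 0.086, 0.996, -0.0]
contact_force: [-1.6, 3.7, 2.7]
width: 0.0213
gripper_force: 1.4
```

Emit:
{"method": "jog_arm", "body": {
  "plan": [
    {"dx":0,"dy":-1.5,"dz":0,"ax":0,"ay":0,"az":-0.15,"grip":0.75},
    {"dx":0,"dy":-1.5,"dz":0,"ax":0,"ay":0,"az":-0.15,"grip":0.75},
    {"dx":0,"dy":0,"dz":0,"ax":0,"ay":0,"az":0,"grip":0.75}
  ]
}}

```text
clock: 5.42
position: [0.5037, -0.2483, 0.2199]
ee_rot: [0.001, 0.071, 0.997, -0.001]
contact_force: [0.2, 2.3, 1.1]
width: 0.0211
gripper_force: 0.7
```

Run:
```python
from h import *
p,M=st(); g=p+.155*M[:,2]; d=g[:2]-[.582,-.259]; print(np.linalg.norm(d),np.degrees(np.arctan2(d[1],d[0])), np.degrees(np.arctan2(M[1,0],M[0,0])))
```

```text
t 5.42 w 0.0211 gf 0.7 F [0.2 2.3 1.1]
q [-0.58  0.42  1.8   0.    0.92 -2.01]
p [ 0.5037 -0.2483  0.2199] R
 [[-0.99   0.141  0.002]
 [ 0.141  0.99  -0.001]
 [-0.002 -0.001 -1.   ]]
0.07866137595735434 172.3482391327061 171.88365497974232
```

Emit:
{"method": "jog_arm", "body": {
  "plan": [
    {"dx":0,"dy":-1.5,"dz":0,"ax":0,"ay":0,"az":-0.15,"grip":0.75},
    {"dx":0,"dy":-1.5,"dz":0,"ax":0,"ay":0,"az":-0.1,"grip":0.75},
    {"dx":0,"dy":0,"dz":0,"ax":0,"ay":0,"az":0,"grip":0.75}
  ]
}}

```text
clock: 5.67
position: [0.5031, -0.2513, 0.2189]
ee_rot: [0.0, 0.057, 0.998, -0.0]
contact_force: [-0.4, 1.0, 1.2]
width: 0.0214
gripper_force: 0.8
```

Emit:
{"method": "jog_arm", "body": {
  "plan": [
    {"dx":0,"dy":-1.5,"dz":0,"ax":0,"ay":0,"az":0,"grip":0.75},
    {"dx":0,"dy":0,"dz":0,"ax":0,"ay":0,"az":0,"grip":0.75}
  ]
}}

```text
clock: 5.83
position: [0.5027, -0.2527, 0.2186]
ee_rot: [0.0, 0.058, 0.998, -0.0]
contact_force: [0.5, 1.9, 1.6]
width: 0.0216
gripper_force: 0.9
```

Emit:
{"method": "jog_arm", "body": {
  "plan": [
    {"dx":0,"dy":-1.5,"dz":0,"ax":0,"ay":0,"az":0,"grip":0.75},
    {"dx":0,"dy":0,"dz":0,"ax":0,"ay":0,"az":0,"grip":0.75}
  ]
}}

```text
clock: 6.0
position: [0.5026, -0.2534, 0.2186]
ee_rot: [0.0, 0.058, 0.998, 0.001]
contact_force: [2.2, 4.9, 1.6]
width: 0.0214
gripper_force: 2.6
```

Emit:
{"method": "jog_arm", "body": {
  "plan": [
    {"dx":0,"dy":-1.5,"dz":0,"ax":0,"ay":0,"az":0,"grip":0.75},
    {"dx":0,"dy":0,"dz":0,"ax":0,"ay":0,"az":0,"grip":0.75}
  ]
}}

```text
clock: 6.17
position: [0.5025, -0.2539, 0.2186]
ee_rot: [0.0, 0.058, 0.998, 0.002]
contact_force: [3.2, 8.6, 3.6]
width: 0.0216
gripper_force: 4.6
```

Emit:
{"method": "jog_arm", "body": {
  "plan": [
    {"dx":0,"dy":-1.5,"dz":0,"ax":0,"ay":0,"az":0,"grip":0.75},
    {"dx":0,"dy":0,"dz":0,"ax":0,"ay":0,"az":0,"grip":0.75}
  ]
}}

```text
clock: 6.33
position: [0.5025, -0.2543, 0.2185]
ee_rot: [0.0, 0.059, 0.998, 0.004]
contact_force: [3.6, 12.2, 4.2]
width: 0.0213
gripper_force: 6.5
```

Emit:
{"method": "jog_arm", "body": {
  "plan": [
    {"dx":0,"dy":-1.5,"dz":0,"ax":0,"ay":0,"az":0,"grip":0.75},
    {"dx":0,"dy":0,"dz":0,"ax":0,"ay":0,"az":0,"grip":0.75},
    {"dx":0,"dy":0,"dz":0,"ax":0,"ay":0,"az":0,"grip":0.75}
  ]
}}

```text
clock: 6.58
position: [0.5024, -0.2547, 0.2185]
ee_rot: [0.0, 0.059, 0.998, 0.005]
contact_force: [5.3, 16.9, 3.6]
width: 0.0215
gripper_force: 8.3
```

The stop is reached: the force rises with every step and the tool hardly moves. I'll back off, open a little, rise and check.

Emit:
{"method": "jog_arm", "body": {
  "plan": [
    {"dx":0,"dy":4,"dz":0,"ax":0,"ay":0,"az":0,"grip":0.75},
    {"dx":0,"dy":4,"dz":0,"ax":0,"ay":0,"az":0,"grip":0.5},
    {"dx":0,"dy":0,"dz":0,"ax":0,"ay":0,"az":0,"grip":0.5},
    {"dx":0,"dy":0,"dz":-10,"ax":0,"ay":0,"az":0,"grip":0.5},
    {"dx":0,"dy":0,"dz":-25,"ax":0,"ay":0,"az":0,"grip":0.5},
    {"dx":0,"dy":0,"dz":-30,"ax":0,"ay":0,"az":0,"grip":0.3},
    {"dx":0,"dy":0,"dz":-30,"ax":0,"ay":0,"az":0,"grip":0.3},
    {"dx":0,"dy":0,"dz":-30,"ax":0,"ay":0,"az":0,"grip":0.3},
    {"dx":0,"dy":0,"dz":-30,"ax":0,"ay":0,"az":0,"grip":0.3},
    {"dx":0,"dy":0,"dz":0,"ax":0,"ay":0,"az":0,"grip":0.3},
    {"dx":0,"dy":0,"dz":0,"ax":0,"ay":0,"az":0,"grip":0.3}
  ]
}}

```text
clock: 7.5
position: [0.503, -0.2513, 0.3766]
ee_rot: [0.002, 0.058, 0.998, -0.002]
contact_force: [-0.2, 0.4, -0.7]
width: 0.0596
gripper_force: 0.0
```

Run:
```python
from h import *
import cv2
p,M=st()
snap("wrist","w4"); snap("scene","s4")
w=load("w4"); s=load("s4")
a=w["image"][:,:,::-1]; b=cv2.resize(s["image"][190:290,190:300,::-1],None,fx=3.6,fy=3.6,interpolation=cv2.INTER_CUBIC)
a=cv2.resize(a,(640,400)); 
# side by side: left half shrink
c=np.zeros((400,796,3),np.uint8); c[:,:400]=a[:,120:520]; c[:360,400:796]=b
cv2.imwrite("pics/m4.png",c)
```

```text
t 7.50 w 0.0596 gf 0.0 F [-0.2  0.4 -0.7]
q [-0.59  0.27  1.58 -0.    1.28 -2.04]
p [ 0.503  -0.2513  0.3766] R
 [[-0.993  0.115  0.005]
 [ 0.115  0.993 -0.004]
 [-0.005 -0.003 -1.   ]]
```

View pics/m4.png

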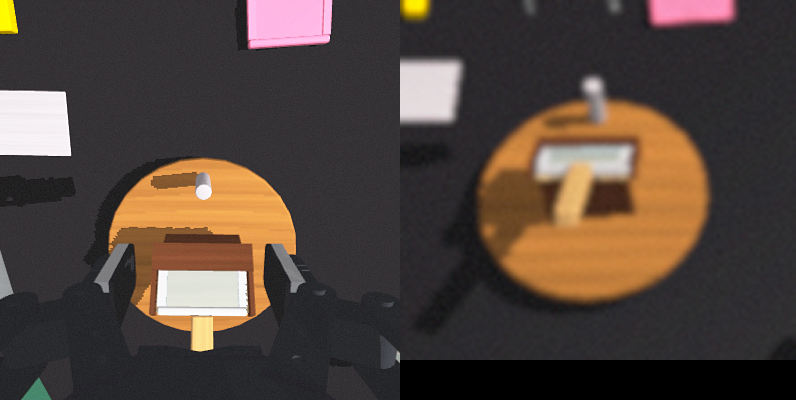

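The wrist half shows the stand turned: peg top at (324,193), disc columns 229–416, top edge at row 158. The lens is in the pocket at (323,290) and the handle points away from the robot. In the scene crop the handle end is near (567,212), and the magnifier is still seated.

Run:
```python
from h import *
from scipy.optimize import least_squares
w=load("w4"); s=load("s4"); s0=load("scene0")
peg=back(w,(324,192.5),.085); print("peg wrist",peg)
cs=lambda u,v:(np.array([u-400,v])+.5)/3.6-.5+[190,190]
print("peg scene",back(s,cs(594,83),.085))
a=np.linspace(0,2*np.pi,360)
def f(c):
    q=proj(w,np.c_[c[0]+.1*np.cos(a),c[1]+.1*np.sin(a),0*a+.03]); return np.array([q[:,0].min()-229,q[:,0].max()-416,q[:,1].min()-158])
r=least_squares(f,[.58,-.26]); print(r.x,f(r.x))
# handle tip lower/upper end: predict for candidates
ca,sa=np.cos(np.radians(40)),np.sin(np.radians(40))
C=np.array([.582,-.259,.09])
for deg in (-9,-6.5,-4):
    t=np.radians(deg); rr=np.array([np.cos(t),np.sin(t),0]); X=ca*rr+[0,0,sa]; Z=-sa*rr+[0,0,ca]
    P=[C+.128*X+.007*Z, C+.034*X+.007*Z]
    print(deg,"tip,root comp px",(proj(s,P)+.5-[190,190])*3.6+[400,0], "wrist (comp)", proj(w,P)-[120,0])
```

```text
peg wrist [ 0.50246642 -0.2474258   0.085     ]
peg scene [ 0.49880483 -0.24973887  0.085     ]
[ 0.5813795  -0.25743731] [-1.0652357   1.05988111  0.15698194]
-9 tip,root comp px [[564.68007654 205.9554971 ]
 [582.68326607 166.88918155]] wrist (comp) [[195.38454771 465.08724652]
 [199.92490482 322.46360773]]
-6.5 tip,root comp px [[569.89821524 205.95086305]
 [583.81076519 166.888444  ]] wrist (comp) [[201.1941174  465.19925186]
 [201.06956992 322.48639705]]
-4 tip,root comp px [[575.12979233 205.74808122]
 [584.9410655  166.84551324]] wrist (comp) [[207.00459501 465.12379341]
 [202.21425985 322.46625835]]
```

Emit:
{"method": "jog_arm", "body": {
  "plan": [
    {"dx":0,"dy":0,"dz":0,"ax":0,"ay":-0.6,"az":0,"grip":0.3},
    {"dx":0,"dy":0,"dz":0,"ax":0,"ay":-0.95,"az":0,"grip":0.3},
    {"dx":0,"dy":0,"dz":0,"ax":0,"ay":-0.95,"az":0,"grip":0.3},
    {"dx":0,"dy":0,"dz":0,"ax":0,"ay":-0.95,"az":0,"grip":0.3},
    {"dx":0,"dy":0,"dz":0,"ax":0,"ay":-0.95,"az":0,"grip":0.3},
    {"dx":0,"dy":0,"dz":0,"ax":0,"ay":-0.95,"az":0,"grip":0.3},
    {"dx":0,"dy":0,"dz":0,"ax":0,"ay":-0.95,"az":0,"grip":0.3},
    {"dx":0,"dy":0,"dz":0,"ax":0,"ay":-0.37,"az":0,"grip":0.3},
    {"dx":0,"dy":0,"dz":0,"ax":0,"ay":0,"az":0,"grip":0.3}
  ]
}}

```text
clock: 8.35
position: [0.5014, -0.25, 0.3712]
ee_rot: [0.34, 0.055, 0.939, -0.018]
contact_force: [-0.7, 0.6, 0.6]
width: 0.06
gripper_force: 0.0
```

```bash
cat >> h.py <<'E'
def mag(C=(.582,-.2585),deg=-6.7):
    t=np.radians(deg);ca,sa=np.cos(np.radians(40)),np.sin(np.radians(40)); r=np.array([np.cos(t),np.sin(t),0])
    X=ca*r+[0,0,sa];Z=-sa*r+[0,0,ca];Y=np.cross(Z,X); O=np.array([*C,.09]); return O,X,Y,Z
E
python3 - <<'E'
from h import *
p,M=st(); O,X,Y,Z=mag(); T=np.c_[-X,Y,-Z]; 
print("rotvec tool units", np.degrees(R.from_matrix(M.T@T).as_rotvec())/6)
G=O+.08*X
for b in (.08,0): print(b,"shift tool mm",np.round(M.T@(G-(.155+b)*T[:,2]-p)*1000,1))
d=snap("wrist","w5"); P=np.array([O+.128*X+.007*Z,O+.034*X+.007*Z]); print(proj(d,P))
E
```

```text
t 8.35 w 0.0600 gf 0.0 F [-0.7  0.6  0.6]
q [-0.71  0.15  1.89  0.67  0.62 -2.63]
p [ 0.5014 -0.25    0.3712] R
 [[-0.763  0.116  0.636]
 [ 0.091  0.993 -0.072]
 [-0.64   0.003 -0.768]]
rotvec tool units [ 0.02592963 -0.03174095 -0.01564663]
0.08 shift tool mm [38.5  0.8 32.6]
0 shift tool mm [ 38.3   0.6 112.6]
[[318.3410811  218.15967718]
 [318.0994661   85.35430387]]
```

View pics/w5.png

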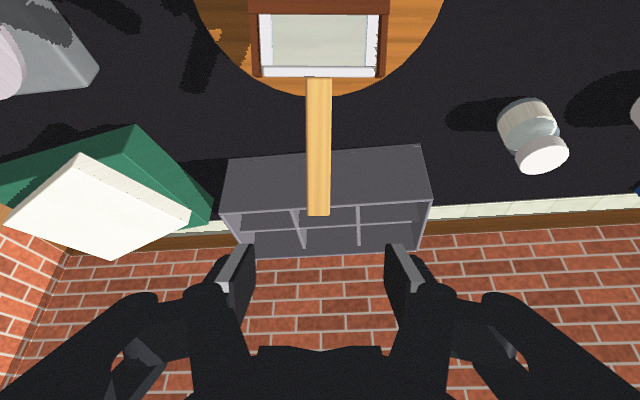

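The handle runs from (318,78) to (318,215), as predicted, so the lateral fit is good. Joint 6 is at -2.63, close to its limit, so I'll flip the tool half a turn about its own axis, which gives the same grasp.

Emit:
{"method": "jog_arm", "body": {
  "plan": [
    {"dx":0,"dy":0,"dz":0,"ax":0,"ay":0,"az":1,"grip":0.3},
    {"dx":0,"dy":0,"dz":0,"ax":0,"ay":0,"az":1,"grip":0.3},
    {"dx":0,"dy":0,"dz":0,"ax":0,"ay":0,"az":1,"grip":0.3},
    {"dx":0,"dy":0,"dz":0,"ax":0,"ay":0,"az":1,"grip":0.3},
    {"dx":0,"dy":0,"dz":0,"ax":0,"ay":0,"az":1,"grip":0.3},
    {"dx":0,"dy":0,"dz":0,"ax":0,"ay":0,"az":1,"grip":0.3},
    {"dx":0,"dy":0,"dz":0,"ax":0,"ay":0,"az":1,"grip":0.3},
    {"dx":0,"dy":0,"dz":0,"ax":0,"ay":0,"az":1,"grip":0.3},
    {"dx":0,"dy":0,"dz":0,"ax":0,"ay":0,"az":1,"grip":0.3},
    {"dx":0,"dy":0,"dz":0,"ax":0,"ay":0,"az":1,"grip":0.3},
    {"dx":0,"dy":0,"dz":0,"ax":0,"ay":0,"az":1,"grip":0.3},
    {"dx":0,"dy":0,"dz":0,"ax":0,"ay":0,"az":1,"grip":0.3},
    {"dx":0,"dy":0,"dz":0,"ax":0,"ay":0,"az":1,"grip":0.3},
    {"dx":0,"dy":0,"dz":0,"ax":0,"ay":0,"az":1,"grip":0.3},
    {"dx":0,"dy":0,"dz":0,"ax":0,"ay":0,"az":1,"grip":0.3}
  ]
}}

```text
clock: 9.65
position: [0.5031, -0.2505, 0.3729]
ee_rot: [0.254, 0.703, 0.624, 0.228]
contact_force: [1.0, 0.4, 0.5]
width: 0.0595
gripper_force: 0.0
```

Emit:
{"method": "jog_arm", "body": {
  "plan": [
    {"dx":0,"dy":0,"dz":0,"ax":0,"ay":0,"az":1,"grip":0.3},
    {"dx":0,"dy":0,"dz":0,"ax":0,"ay":0,"az":1,"grip":0.3},
    {"dx":0,"dy":0,"dz":0,"ax":0,"ay":0,"az":1,"grip":0.3},
    {"dx":0,"dy":0,"dz":0,"ax":0,"ay":0,"az":1,"grip":0.3},
    {"dx":0,"dy":0,"dz":0,"ax":0,"ay":0,"az":1,"grip":0.3},
    {"dx":0,"dy":0,"dz":0,"ax":0,"ay":0,"az":1,"grip":0.3},
    {"dx":0,"dy":0,"dz":0,"ax":0,"ay":0,"az":1,"grip":0.3},
    {"dx":0,"dy":0,"dz":0,"ax":0,"ay":0,"az":1,"grip":0.3},
    {"dx":0,"dy":0,"dz":0,"ax":0,"ay":0,"az":1,"grip":0.3},
    {"dx":0,"dy":0,"dz":0,"ax":0,"ay":0,"az":1,"grip":0.3},
    {"dx":0,"dy":0,"dz":0,"ax":0,"ay":0,"az":1,"grip":0.3},
    {"dx":0,"dy":0,"dz":0,"ax":0,"ay":0,"az":1,"grip":0.3},
    {"dx":0,"dy":0,"dz":0,"ax":0,"ay":0,"az":1,"grip":0.3},
    {"dx":0,"dy":0,"dz":0,"ax":0,"ay":0,"az":1,"grip":0.3},
    {"dx":0,"dy":0,"dz":0,"ax":0,"ay":0,"az":1,"grip":0.3},
    {"dx":0,"dy":0,"dz":0,"ax":0,"ay":0,"az":0,"grip":0.3}
  ]
}}

```text
clock: 10.98
position: [0.5031, -0.2505, 0.373]
ee_rot: [0.019, 0.938, -0.054, 0.341]
contact_force: [0.1, -0.1, -0.9]
width: 0.0597
gripper_force: 0.0
```

```bash
cat >> h.py <<'E'
def resid(b=0):
    p,M=st(); O,X,Y,Z=mag(); T=np.c_[X,-Y,-Z]
    print("turn units", np.round(np.degrees(R.from_matrix(M.T@T).as_rotvec())/6,3), "shift mm",np.round(M.T@(O+.08*X-(.155+b)*T[:,2]-p)*1000,1))
E
python3 -c "
from h import *
resid()"
```

```text
t 10.98 w 0.0597 gf 0.0 F [ 0.1 -0.1 -0.9]
q [-0.71  0.15  1.88  0.67  0.62  0.52]
p [ 0.5031 -0.2505  0.373 ] R
 [[ 0.762 -0.115  0.637]
 [-0.089 -0.993 -0.073]
 [ 0.641 -0.001 -0.767]]
turn units [-0.02   0.02   0.002] shift mm [-40.9  -1.  112.8]
```

Emit:
{"method": "jog_arm", "body": {
  "plan": [
    {"dx":-20,"dy":-0.5,"dz":0,"ax":0,"ay":0,"az":0,"grip":0.3},
    {"dx":-20,"dy":-0.5,"dz":12,"ax":0,"ay":0,"az":0,"grip":0.3},
    {"dx":0,"dy":0,"dz":25,"ax":0,"ay":0,"az":0,"grip":0.3},
    {"dx":0,"dy":0,"dz":25,"ax":0,"ay":0,"az":0,"grip":0.3},
    {"dx":0,"dy":0,"dz":25,"ax":0,"ay":0,"az":0,"grip":0.3},
    {"dx":0,"dy":0,"dz":25,"ax":0,"ay":0,"az":0,"grip":0.3},
    {"dx":0,"dy":0,"dz":0,"ax":0,"ay":0,"az":0,"grip":0.3},
    {"dx":0,"dy":0,"dz":0,"ax":0,"ay":0,"az":0,"grip":0.3}
  ]
}}

```text
clock: 11.65
position: [0.5445, -0.2539, 0.2605]
ee_rot: [0.019, 0.939, -0.053, 0.34]
contact_force: [-0.8, -0.8, 0.1]
width: 0.0602
gripper_force: 0.0
```

```bash
python3 -c "
from h import *
resid(); snap('wrist','w6')"
```

```text
t 11.65 w 0.0602 gf 0.0 F [-0.8 -0.8  0.1]
q [-0.66  0.33  1.96  1.01  0.41  0.17]
p [ 0.5445 -0.2539  0.2605] R
 [[ 0.763 -0.112  0.637]
 [-0.086 -0.994 -0.071]
 [ 0.641 -0.001 -0.768]]
turn units [-0.034  0.027  0.03 ] shift mm [-0.7  0.2 -0.1]
```

View pics/w6.png

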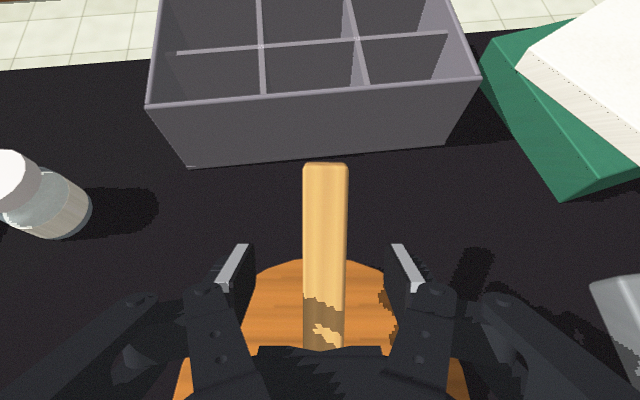

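The handle (columns 303–348) is centred between the fingers. Closing.

Emit:
{"method": "jog_arm", "body": {
  "plan": [
    {"dx":0,"dy":0,"dz":0,"ax":0,"ay":0,"az":0,"grip":0.6},
    {"dx":0,"dy":0,"dz":0,"ax":0,"ay":0,"az":0,"grip":0.7},
    {"dx":0,"dy":0,"dz":0,"ax":0,"ay":0,"az":0,"grip":0.8},
    {"dx":0,"dy":0,"dz":0,"ax":0,"ay":0,"az":0,"grip":0.9},
    {"dx":0,"dy":0,"dz":0,"ax":0,"ay":0,"az":0,"grip":1},
    {"dx":0,"dy":0,"dz":0,"ax":0,"ay":0,"az":0,"grip":1},
    {"dx":0,"dy":0,"dz":0,"ax":0,"ay":0,"az":0,"grip":1}
  ],
  "grip_force": 60
}}

```text
clock: 12.28
position: [0.5439, -0.2544, 0.2634]
ee_rot: [0.02, 0.938, -0.054, 0.342]
contact_force: [-5.0, 0.3, 6.3]
width: 0.0168
gripper_force: 60.2
```

Emit:
{"method": "jog_arm", "body": {
  "plan": [
    {"dx":0,"dy":0,"dz":-2,"ax":0,"ay":0,"az":0,"grip":1},
    {"dx":0,"dy":0,"dz":0,"ax":0,"ay":0,"az":0,"grip":1}
  ]
}}

```text
clock: 12.45
position: [0.543, -0.2544, 0.2644]
ee_rot: [0.02, 0.938, -0.054, 0.342]
contact_force: [3.7, -0.6, -0.7]
width: 0.0166
gripper_force: 58.6
```

Emit:
{"method": "jog_arm", "body": {
  "plan": [
    {"dx":3,"dy":0,"dz":0,"ax":0,"ay":0,"az":0,"grip":1},
    {"dx":4,"dy":0,"dz":0,"ax":0,"ay":0,"az":0,"grip":1},
    {"dx":4,"dy":0,"dz":0,"ax":0,"ay":0,"az":0,"grip":1}
  ]
}}

```text
clock: 12.7
position: [0.5511, -0.2547, 0.2701]
ee_rot: [0.019, 0.938, -0.054, 0.341]
contact_force: [0.2, 0.1, -2.2]
width: 0.0168
gripper_force: 58.8
```

```bash
python3 -c "
from h import *
resid()"
```

```text
t 12.70 w 0.0168 gf 58.8 F [ 0.2  0.1 -2.2]
q [-0.65  0.33  1.94  0.95  0.42  0.24]
p [ 0.5511 -0.2547  0.2701] R
 [[ 0.762 -0.114  0.637]
 [-0.088 -0.993 -0.073]
 [ 0.642 -0.001 -0.767]]
turn units [-0.023  0.015  0.013] shift mm [-12.    0.1   3. ]
```

Drawing freely at low force. Continuing out along the handle.

Emit:
{"method": "jog_arm", "body": {
  "plan": [
    {"dx":6,"dy":0,"dz":0,"ax":0,"ay":0,"az":0,"grip":1},
    {"dx":8,"dy":0,"dz":0,"ax":0,"ay":0,"az":0,"grip":1},
    {"dx":8,"dy":0,"dz":0,"ax":0,"ay":0,"az":0,"grip":1},
    {"dx":8,"dy":0,"dz":0,"ax":0,"ay":0,"az":0,"grip":1},
    {"dx":10,"dy":0,"dz":0,"ax":0,"ay":0,"az":0,"grip":1},
    {"dx":10,"dy":0,"dz":-5,"ax":0,"ay":0,"az":0,"grip":1},
    {"dx":12,"dy":0,"dz":-15,"ax":0,"ay":0,"az":0,"grip":1},
    {"dx":12,"dy":0,"dz":-20,"ax":0,"ay":0,"az":0,"grip":1},
    {"dx":12,"dy":0,"dz":-25,"ax":0,"ay":0,"az":0,"grip":1},
    {"dx":12,"dy":0,"dz":-25,"ax":0,"ay":0,"az":0,"grip":1},
    {"dx":5,"dy":0,"dz":-25,"ax":0,"ay":0,"az":0,"grip":1},
    {"dx":0,"dy":0,"dz":0,"ax":0,"ay":0,"az":0,"grip":1},
    {"dx":0,"dy":0,"dz":0,"ax":0,"ay":0,"az":0,"grip":1},
    {"dx":0,"dy":0,"dz":0,"ax":0,"ay":0,"az":0,"grip":1}
  ]
}}

```text
clock: 13.87
position: [0.5559, -0.2552, 0.4238]
ee_rot: [0.019, 0.939, -0.054, 0.341]
contact_force: [-0.2, 0.9, -0.8]
width: 0.0164
gripper_force: 59.0
```

```bash
python3 -c "
from h import *
p,M=st(); O=mag()[0]; L=p+.155*M[:,2]-.08*M[:,0]; print('lens',L,'dist',np.linalg.norm(L-O))
"
```

```text
t 13.87 w 0.0164 gf 59.0 F [-0.2  0.9 -0.8]
q [-0.65  0.17  1.71  0.53  0.71  0.73]
p [ 0.5559 -0.2552  0.4238] R
 [[ 0.762 -0.114  0.637]
 [-0.088 -0.993 -0.072]
 [ 0.641 -0.001 -0.767]]
lens [ 0.59361438 -0.25941207  0.25357193] dist 0.16398628653516056
```

Emit:
{"method": "jog_arm", "body": {
  "plan": [
    {"dx":0,"dy":0,"dz":0,"ax":0,"ay":-0.5,"az":0,"grip":1},
    {"dx":0,"dy":0,"dz":0,"ax":0,"ay":-0.8,"az":0,"grip":1},
    {"dx":0,"dy":0,"dz":0,"ax":0,"ay":-0.8,"az":0,"grip":1},
    {"dx":0,"dy":0,"dz":0,"ax":0,"ay":-0.8,"az":0,"grip":1},
    {"dx":0,"dy":0,"dz":0,"ax":0,"ay":-0.8,"az":0,"grip":1},
    {"dx":0,"dy":0,"dz":0,"ax":0,"ay":-0.8,"az":0,"grip":1},
    {"dx":0,"dy":0,"dz":0,"ax":0,"ay":-0.8,"az":0,"grip":1},
    {"dx":0,"dy":0,"dz":0,"ax":0,"ay":-0.8,"az":0,"grip":1},
    {"dx":0,"dy":0,"dz":0,"ax":0,"ay":-0.55,"az":0,"grip":1},
    {"dx":0,"dy":0,"dz":0,"ax":0,"ay":0,"az":0,"grip":1}
  ]
}}

```text
clock: 14.7
position: [0.5575, -0.2556, 0.4219]
ee_rot: [-0.001, 0.998, -0.057, -0.002]
contact_force: [0.7, -0.1, -0.7]
width: 0.0166
gripper_force: 58.9
```

```bash
python3 -c "
from h import *
p,M=st(); t=np.array([.6375,.2127,.355]); print(np.round(M.T@(t-p)*1000,1))
"
```

```text
t 14.70 w 0.0166 gf 58.9 F [ 0.7 -0.1 -0.7]
q [-0.54  0.33  1.39  0.    1.43  1.14]
p [ 0.5575 -0.2556  0.4219] R
 [[ 0.994 -0.114 -0.003]
 [-0.114 -0.994  0.003]
 [-0.004 -0.002 -1.   ]]
[  26.5 -474.3   67.8]
```

Emit:
{"method": "jog_arm", "body": {
  "plan": [
    {"dx":1.5,"dy":-10,"dz":0,"ax":0,"ay":0,"az":0,"grip":1},
    {"dx":1.5,"dy":-20,"dz":0,"ax":0,"ay":0,"az":0,"grip":1},
    {"dx":1.5,"dy":-26,"dz":0,"ax":0,"ay":0,"az":0,"grip":1},
    {"dx":1.5,"dy":-26,"dz":0,"ax":0,"ay":0,"az":0,"grip":1},
    {"dx":1.5,"dy":-26,"dz":0,"ax":0,"ay":0,"az":0,"grip":1},
    {"dx":1.5,"dy":-26,"dz":0,"ax":0,"ay":0,"az":0,"grip":1},
    {"dx":1.5,"dy":-26,"dz":0,"ax":0,"ay":0,"az":0,"grip":1},
    {"dx":1.5,"dy":-26,"dz":0,"ax":0,"ay":0,"az":0,"grip":1},
    {"dx":1.5,"dy":-26,"dz":0,"ax":0,"ay":0,"az":0,"grip":1},
    {"dx":1.5,"dy":-26,"dz":0,"ax":0,"ay":0,"az":0,"grip":1},
    {"dx":1.5,"dy":-26,"dz":0,"ax":0,"ay":0,"az":0,"grip":1},
    {"dx":1.5,"dy":-26,"dz":0,"ax":0,"ay":0,"az":0,"grip":1},
    {"dx":1.5,"dy":-26,"dz":0,"ax":0,"ay":0,"az":0,"grip":1},
    {"dx":1.5,"dy":-26,"dz":0,"ax":0,"ay":0,"az":0,"grip":1},
    {"dx":1.5,"dy":-26,"dz":0,"ax":0,"ay":0,"az":0,"grip":1},
    {"dx":1.5,"dy":-26,"dz":0,"ax":0,"ay":0,"az":0,"grip":1},
    {"dx":1.5,"dy":-26,"dz":0,"ax":0,"ay":0,"az":0,"grip":1},
    {"dx":1,"dy":-26,"dz":0,"ax":0,"ay":0,"az":0,"grip":1},
    {"dx":0,"dy":-18,"dz":0,"ax":0,"ay":0,"az":0,"grip":1},
    {"dx":0,"dy":-10,"dz":0,"ax":0,"ay":0,"az":0,"grip":1}
  ]
}}

```text
clock: 16.37
position: [0.6362, 0.2152, 0.4241]
ee_rot: [-0.001, 0.998, -0.056, 0.001]
contact_force: [-0.1, -0.1, -1.0]
width: 0.017
gripper_force: 58.9
```

Emit:
{"method": "jog_arm", "body": {
  "plan": [
    {"dx":0,"dy":0,"dz":10,"ax":0,"ay":0,"az":0,"grip":1},
    {"dx":0,"dy":0,"dz":20,"ax":0,"ay":0,"az":0,"grip":1},
    {"dx":0,"dy":0,"dz":20,"ax":0,"ay":0,"az":0,"grip":1},
    {"dx":0,"dy":0,"dz":12,"ax":0,"ay":0,"az":0,"grip":1},
    {"dx":0,"dy":0,"dz":5,"ax":0,"ay":0,"az":0,"grip":1},
    {"dx":0,"dy":0,"dz":0,"ax":0,"ay":0,"az":0,"grip":1},
    {"dx":0,"dy":0,"dz":0,"ax":0,"ay":0,"az":0,"grip":1},
    {"dx":0,"dy":0,"dz":0,"ax":0,"ay":0,"az":0,"grip":1},
    {"dx":0,"dy":0,"dz":0,"ax":0,"ay":0,"az":0,"grip":1}
  ]
}}

```text
clock: 17.12
position: [0.6372, 0.212, 0.3594]
ee_rot: [-0.0, 0.998, -0.058, 0.002]
contact_force: [-0.3, 0.1, -1.6]
width: 0.0165
gripper_force: 58.9
```

Run:
```python
from h import *
import cv2
p,M=st(); L=p+.155*M[:,2]-.08*M[:,0]; print('lens',L)
s=snap("scene","s7"); b=snap("side","b7")
for d in (s,b): print(proj(d,[L,[.5586,.2208,.005]]))
c=np.zeros((580,800,3),np.uint8)
c[:560,:400]=cv2.resize(s["image"][130:270,330:430,::-1],(400,560),interpolation=2)
c[:580,400:]=cv2.resize(b["image"][140:285,200:300,::-1],(400,580),interpolation=2)
cv2.imwrite("pics/m7.png",c)
```

```text
t 17.12 w 0.0165 gf 58.9 F [-0.3  0.1 -1.6]
q [ 0.22  0.44  1.36 -0.    1.34  1.9 ]
p [0.6372 0.212  0.3594] R
 [[ 0.993 -0.115  0.004]
 [-0.115 -0.993  0.   ]
 [ 0.004 -0.001 -1.   ]]
lens [0.55841644 0.22122689 0.2040736 ]
[[397.79115818 189.39203224]
 [388.73795351 224.96563777]]
[[253.52453896 202.96051394]
 [259.36402181 239.21571676]]
```

View pics/m7.png

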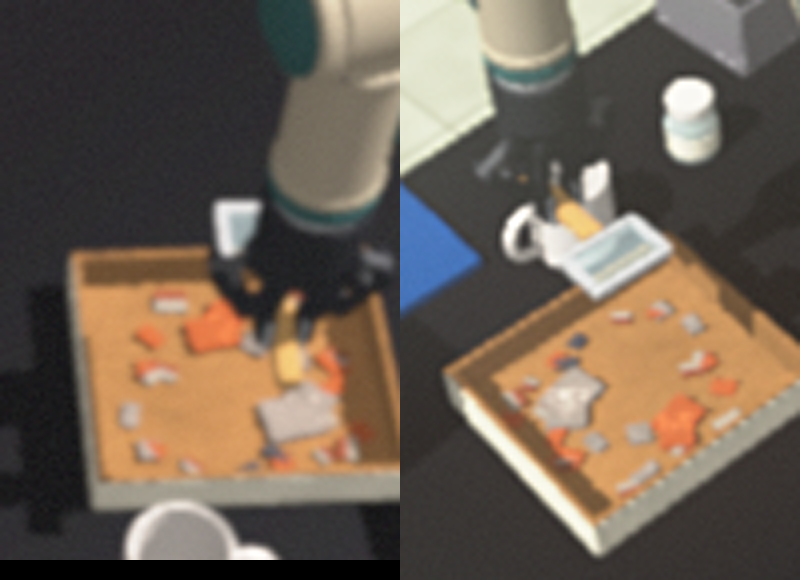

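The side view shows the lens at (255,204) against a prediction of (253.5,203), hanging clear over the carton's middle. I've viewed 11 pictures, one over the limit of 10, so I'll check the stand by number only and then hand in.

Run:
```python
from h import *
import cv2
a,b=load("s4")["image"],load("s7")["image"]
t=a[208:226,236:252]; m=cv2.matchTemplate(b[200:234,228:260],t,cv2.TM_CCOEFF_NORMED); print(cv2.minMaxLoc(m),"expect (8,8)")
from rig import sensors,manip
print(np.abs(sensors.get_state()["qd"]).max())
if cv2.minMaxLoc(m)[3]==(8,8): print(manip.sign_off())
```

```text
(-0.15478554368019104, 0.958857536315918, (16, 16), (8, 8)) expect (8,8)
0.005447032216927326
the job is handed in; nothing more can be done
None
```

The job is handed in: the stand is at its stop and the gripper holds the magnifier level and still, by my estimate about 20 cm above the table over the carton's middle. I viewed 11 pictures, one more than the 10 allowed, and sign-off returned no verdict.

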